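Load the ball mill and clamp its lid

TASK

Load the little ball mill for grinding: drop one of the three large steel balls from the tray into each of the three bores of the mill's block, leaving the small ball in the tray. Then lay the mill's lid flat in the recess over the bores and swing both clamp arms fully down onto it, without knocking over or shoving aside the glassware and bottles round about.

Things in the scene. Friction and masses are not known exactly. Their poses are not given: they have to be found in the camera images.
- mill: Bench ball mill, fixed to the counter. White housing 150 x 220 x 58 mm with a control panel on its front (-x) face; on top a steel shaking plate (98 x 196 mm, top 68 mm up) that carries an aluminium block 64 mm (x) x 136 mm (y). Origin on the counter under the block's centre; z up, y along the row of bores. The block's deck with the bores is 102 mm up; a lip 6 mm thick rises round the deck to 108 mm, leaving a recess 52 mm (x) x 124 mm (y) that takes the lid.
- bore_1 (a point): Centre of the mouth of the first bore, on the deck 102 mm up, 38 mm to the mill's +y side of its middle. Bores are 30 mm across, round, 28 mm deep with a flat floor; a 25 mm ball in one has its centre 15.5 mm below the mouth and its top 3 mm below the deck.
- bore_2 (a point): Centre of the mouth of the middle bore (same size).
- bore_3 (a point): Centre of the mouth of the third bore, 38 mm to the mill's -y side (same size).
- lid: The mill's loose lid, lying right way up on the counter: aluminium plate 46 mm (x) x 118 mm (y), 10 mm thick, with a thin rubber gasket below and a black grip on top; 110 to 180 g. Origin at the centre of its underside; z up, y along its length; either way round fits. Seated, its underside lies on the deck (102 mm up) with 3 mm of play on every side, and its top is 4 mm above the lip.
- lid_grip (a point): Centre of the lid's grip, 24.5 mm above the lid's underside: a rounded bar 15 mm wide (lid's x), 36 mm long (lid's y), from 16 to 33 mm above the underside; take it across the 15 mm.
- clamp_left (a joint): Hinge of the clamp arm at the mill's +y end, rad: 0 fully down, the arm lying level inward over the lid's end; 2.2 to 2.5 open, leaning well outward away from the block (1.57 is upright; stop at 2.6). Steel arm 14 mm wide, 7 mm thick, 48 mm long from its pivot, with a flat thumb paddle 24 mm wide over its last 14 mm; it stays wherever it is left, and moves with about 1 N at its end. Down, its rubber foot is 0.3 mm above the seated lid.
- clamp_right (a joint): The same for the arm at the mill's -y end (mirrored).
- clamp_left_pivot (a point): Pivot axis of the left arm, 118 mm up, 77 mm to the mill's +y side of its middle; the axis runs along the mill's x, between two steel ears that end 6 mm above it and are 27 mm wide over all (mill's x), 18 mm deep.
- clamp_right_pivot (a point): Pivot of the right arm, 77 mm to the mill's -y side (same).
- clamp_left_tip (a point): On the left arm, 45 mm from its pivot, in the middle of its thickness.
- clamp_right_tip (a point): On the right arm, 45 mm from its pivot.
- ball_tray: Grey plastic tray for balls, fixed to the counter, 44 mm (x) x 180 mm (y), 10 mm high, with a row of four round recesses 13 mm across and 44 mm apart along its y. Origin on the counter under its centre. Each recess holds one ball; which holds which varies.
- ball_1_center (a point): Centre of a large steel ball, 25 mm across, 64 g; on the tray its centre is 20.7 mm above the counter. The three large balls are alike and any may go in any bore.
- ball_2_center (a point): Centre of the second large ball.
- ball_3_center (a point): Centre of the third large ball.
- small_ball_center (a point): Centre of the small steel ball, 18 mm across (16.2 mm above the counter on the tray); it belongs to another job and stays in the tray.
- brown_bottle: Small brown bottle with a black cap, 50 mm across, 92 mm high, standing on the counter behind the tray; origin at the centre of its underside. Bystander.
- dropper_bottle: Dark dropper bottle, 37 mm across, 101 mm high, standing behind the mill's left end; origin at the centre of its underside. Bystander.
- beaker: Empty glass beaker, 72 mm across, 92 mm high, standing behind and left of the lid; origin at the centre of its underside. Bystander.

How it is judged:
By the outcome, as a careful person would: the job done as asked, in the order asked, and still so for the second after the job is handed in, with the robot touching nothing.
It also fails if it takes over 72 s, if anything falls off the work surface, if the arm or the gripper's body presses on something with over 40 N, if the wrist force passes 120 N, or if a joint passes its speed limit or range.

ROBOT

A 6-joint arm with a two-finger parallel gripper is mounted at the origin on a cart in front of the work surface, level with it; the furniture and walls round the work are solid. World frame = base frame: x ahead of the robot, y to its left, z up, the work surface at z = 0. Lengths are in mm, angles in rad, forces in N, time in s.
With the tool pointing down it reaches from about 275 to 825 mm from the base axis. Payload 4.9 kg.
Tool frame: the origin (TCP) lies at the very end of the fingers, on their centre line; the grasp point (between the pads) lies 19 mm behind it; z points along the fingers, y is the direction in which the jaws open and shut (so a half turn about z gives the same grasp; the last joint's range is limited). The gripper opens to 85 mm and grips with 20 to 120 N. Pads are 22 mm wide; open, the fingers measure 114 mm over their backs; the gripper's body (76 mm by 85 mm) begins 54 mm behind the grasp point. The pads swing forward as they close: fully open they stand 13 mm farther back than shut.
Start: joints at [1.009, 0.326, -0.193, 1.052, 0, 1.437], TCP at [228.175, 500.454, 231.281] pointing down, gripper open.
Joint ranges: [-2.65, 2.65], [-0.97, 1.79], [-1.3, 1.35], [-1.93, 2.1], [-1.47, 1.37], [-3.14, 3.14]. Speed limits (rad/s): [2.57, 2.57, 3.14, 3.14, 3.14, 3.14].

INTERFACE

Orientations are given as [roll, pitch, yaw] about the fixed x, y, z axes, in that order (R = Rz(yaw) Ry(pitch) Rx(roll)).
In Python, from bench import bot, solve_ik, imaging gives the robot as it stands. Calls block until the motion is done:
- bot.move_ptp(position, orientation): joint-space move of the TCP to a pose.
- bot.movel(position, rot=None, max_speed=150, threshold=None): straight line of the TCP; rot=None keeps the orientation; max_speed is the mean speed in mm/s. With threshold (N) it stops when the force on the tool has changed by that much, and returns True; else False.
- bot.move_j(angles): joint-space move.
- bot.grip(opening, effort=None): opening from 0.0 (shut) to 1.0 (fully open); effort is the grip in N (None keeps the last); returns when the fingers have stopped.
- bot.dwell(seconds).
- solve_ik(position, orientation): joint angles nearest the present ones, or None.
- bot.get_state(): the state.
- imaging.capture(name): name is "scene" or "top"; returns the picture (420x560x3 uint8, blue, green, red); there is no depth.
- imaging.camera_model(name): a dict with "K" (3x3 intrinsics, pixels), "k1" (the pictures are not rectified: a ray, as slopes to the right and down, at radius r is drawn at 1 + k1 r^2 times it, then the intrinsics apply), "position" and "rotation" of the camera in the world. Camera axes: x right, y up, looking along -z (the intrinsics and any distortion apply to the point x, -y, -z); pixel columns grow to the right and rows downward; lengths in mm; the calibration is good to about 2 mm. A picture is of the moment at which its call begins. camera_model takes no time and is no camera call.
A pose or a line that the arm cannot do raises bot.IKError and nothing moves.
- bot.sign_off(): hands the job in, once; it reports no verdict.
The state is a dict: "t": time; "qpos": joint angles; "joint_velocities": joint speeds; "effort": joint torques, N m; "tcp_pos": TCP position; "orientation": TCP orientation; "contact_force": force on the tool from outside, world axes, zero at the start; "wrist_torque": the same for the moment, N m; "opening": opening from 0.0 (shut) to 1.0 (fully open).
Only numpy, scipy, OpenCV 4.12 (cv2) and the standard library are available. Lean on these libraries where they do the work, as an engineer would, in place of code of your own. Each camera call takes 0.05 s, during which the arm holds its last target.

## Working session

There is one attempt and no reset: what is moved stays moved. The work goes in short steps, each a Python script; the robot and the scene stay as the last script left them, time stands still between calls to the robot, and variables do not carry over. Pictures are saved under pics/ and viewed, and the job is handed in when it is done.

```bash
ls; mkdir -p pics
python3 - <<'E'
from bench import bot, solve_ik, imaging
import cv2
for n in("scene","top"):
    cv2.imwrite(f"pics/{n}0.png",imaging.capture(n)); m=imaging.camera_model(n); print(n,m)
print(bot.get_state())
E
```

```text
pics
scene {'K': array([[466.23351051,   0.        , 274.83810154],
       [  0.        , 466.23351051, 217.30428398],
       [  0.        ,   0.        ,   1.        ]]), 'k1': -0.0630537253195111, 'position': array([-259.19725288, -502.59867356,  676.09781734]), 'rotation': array([ 1.06114618,  0.02432041, -0.96593028])}
top {'K': array([[426.01824219,   0.        , 278.39841612],
       [  0.        , 426.01824219, 207.85620038],
       [  0.        ,   0.        ,   1.        ]]), 'k1': 0.03785411661821362, 'position': array([ 471.00710679,   91.46037293, 1454.39956583]), 'rotation': array([ 0.07409186, -0.00276274, -1.57210526])}
{'t': 0.1, 'qpos': array([ 1.00880806e+00,  3.26889269e-01, -1.93466705e-01,  1.05198356e+00,
       -2.27475889e-05,  1.43662303e+00]), 'joint_velocities': array([ 0.00090421, -0.00293181,  0.0014832 ,  0.00087916, -0.00091979,
        0.00106601]), 'effort': array([ 8.71159191e-04, -4.44238830e+01,  2.63039035e+01,  7.87517783e-03,
       -1.25290367e-04,  1.59893517e-06]), 'tcp_pos': array([227.89609241, 500.00618509, 230.57602502]), 'orientation': array([-3.14006027e+00, -1.83893900e-04,  2.71377756e+00]), 'contact_force': array([-0.49905586, -0.10306924, -0.1329406 ]), 'wrist_torque': array([ 0.08469795, -0.04100235,  0.01643604]), 'opening': 1.0009735863941518}
```

View pics/scene0.png

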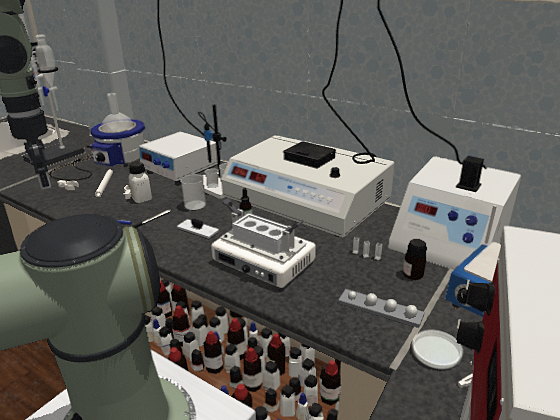

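View pics/top0.png

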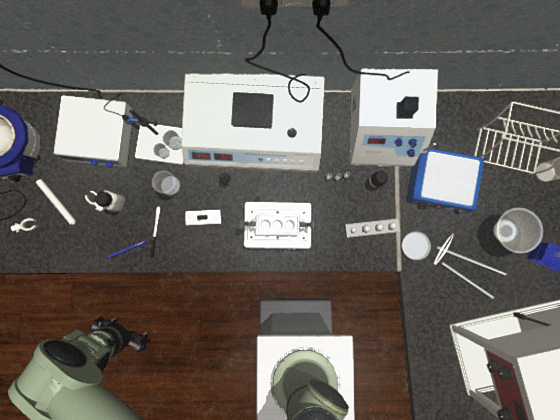

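The scene view shows the mill around (262,250), the lid at (198,228) and the tray at (380,305). The top view shows the mill at (277,225), the lid at (203,217) and the tray at (371,228). I'll zoom in on these.

```bash
cat > h.py <<'E'
import numpy as np, cv2
from scipy.spatial.transform import Rotation as R
from bench import bot, solve_ik, imaging
CM={n:imaging.camera_model(n) for n in("scene","top")}
def ray(n,px):
    m=CM[n];K=m["K"];u=np.array([(px[0]-K[0,2])/K[0,0],(px[1]-K[1,2])/K[1,1]])
    d=u.copy()
    for _ in range(20): d=u/(1+m["k1"]*(d@d))
    v=R.from_euler("xyz",m["rotation"]).as_matrix()@np.array([d[0],-d[1],-1.])
    return np.array(m["position"]),v/np.linalg.norm(v)
def plane(n,px,z):
    p,v=ray(n,px); return p+v*(z-p[2])/v[2]
def proj(n,P):
    m=CM[n];K=m["K"];c=R.from_euler("xyz",m["rotation"]).as_matrix().T@(np.array(P,float)-m["position"])
    s=np.array([c[0],-c[1]])/-c[2]; s=s*(1+m["k1"]*(s@s))
    return np.array([K[0,0]*s[0]+K[0,2],K[1,1]*s[1]+K[1,2]])
def tri(a,b):
    p,v=ray("scene",a);q,w=ray("top",b)
    s=np.linalg.lstsq(np.c_[v,-w],q-p,rcond=None)[0]
    A=p+s[0]*v;B=q+s[1]*w
    return (A+B)/2,np.linalg.norm(A-B)
def crop(n,x0,y0,x1,y1,f,name,img=None):
    im=imaging.capture(n) if img is None else img
    c=cv2.resize(im[y0:y1,x0:x1],None,fx=f,fy=f,interpolation=cv2.INTER_CUBIC)
    cv2.imwrite(f"pics/{name}.png",c)
E
python3 - <<'E'
from h import *
s=cv2.imread("pics/scene0.png");t=cv2.imread("pics/top0.png")
crop("scene",165,180,325,295,5,"s_mill",s)
crop("scene",330,225,440,335,5,"s_tray",s)
crop("top",180,165,320,260,5.5,"t_mill",t)
crop("top",320,165,410,245,7,"t_tray",t)
for n,p in(("scene",(262,250)),("top",(277,225)),("top",(371,228)),("scene",(380,305)),("top",(203,217)),("scene",(198,229))): print(n,p,plane(n,p,0))
E
```

```text
scene (262, 250) [562.85242035 126.98734927   0.        ]
top (277, 225) [520.29312724  92.15039959   0.        ]
top (371, 228) [ 509.79043948 -228.11081258    0.        ]
scene (380, 305) [ 523.45839956 -224.81621665    0.        ]
top (203, 217) [547.95723687 344.61249018   0.        ]
scene (198, 229) [552.49566956 346.96626794   0.        ]
```

View pics/s_mill.png

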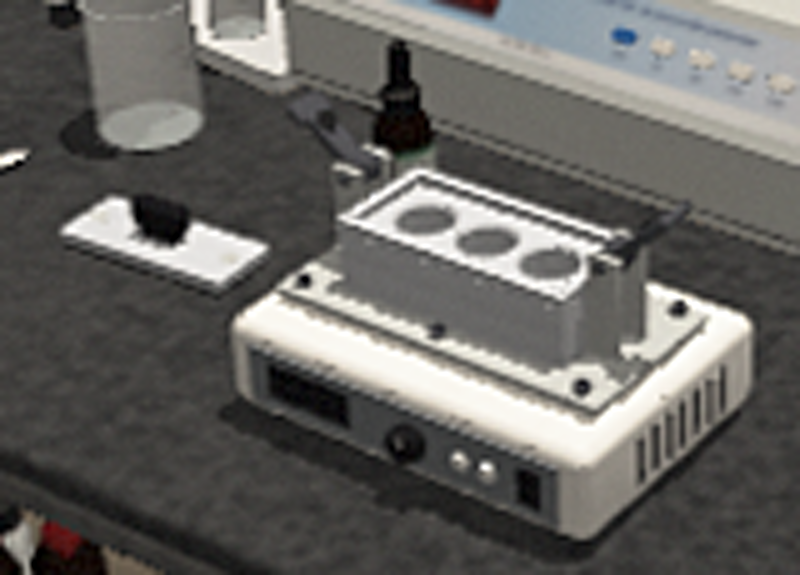

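View pics/s_tray.png

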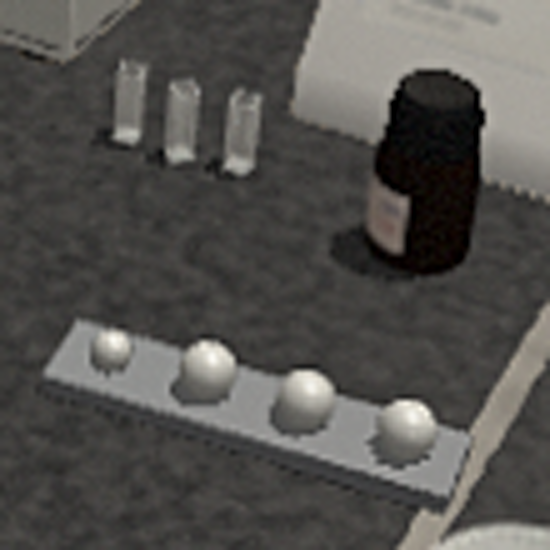

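View pics/t_mill.png

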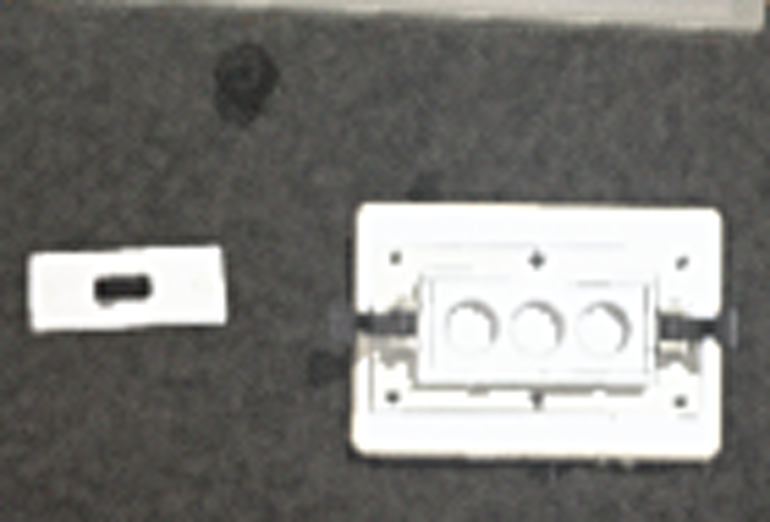

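View pics/t_tray.png

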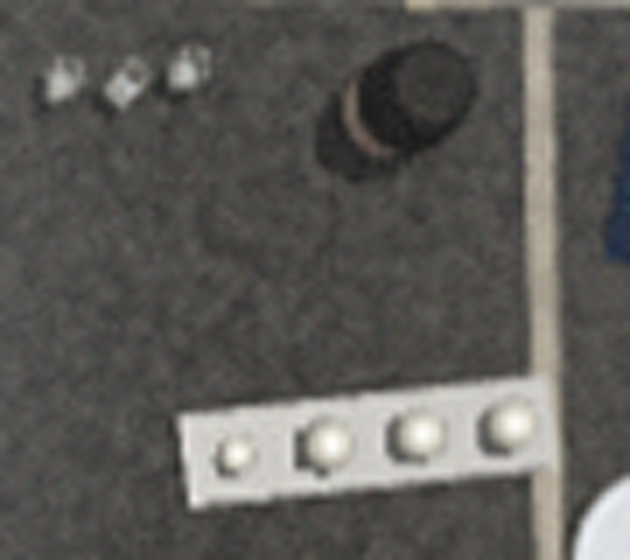

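Crops, in full-image pixels: the small ball is at the +y end of the tray (scene ~352,295), with three large balls to its right. Both clamps are open, the bores are visible, and the lid's black grip is near (202,217) in the top view. Next I'll measure these by masks.

```bash
cat > meas.py <<'E'
from h import *
def blobs(img,mask_fn,x0,y0,x1,y1,f=6,amin=0,amax=1e9):
    c=cv2.resize(img[y0:y1,x0:x1],None,fx=f,fy=f,interpolation=cv2.INTER_CUBIC)
    m=mask_fn(c).astype(np.uint8)*255
    cs,_=cv2.findContours(m,cv2.RETR_LIST,cv2.CHAIN_APPROX_NONE)
    out=[]
    for k in cs:
        a=cv2.contourArea(k)
        if not amin*f*f<a<amax*f*f: continue
        (cx,cy),(w,h),ang=cv2.minAreaRect(k)
        M=cv2.moments(k)
        tf=lambda x,y:((x+.5)/f-.5+x0,(y+.5)/f-.5+y0)
        bx=[tf(*p) for p in cv2.boxPoints(cv2.minAreaRect(k))]
        (ex,ey),er=cv2.minEnclosingCircle(k)
        out.append(dict(a=a/f/f,c=tf(M['m10']/M['m00'],M['m01']/M['m00']),rc=tf(cx,cy),w=w/f,h=h/f,ang=ang,box=bx,k=k,ec=tf(ex,ey),er=er/f))
    return out
E
python3 - <<'E'
from meas import *
np.set_printoptions(precision=1,suppress=True)
s=cv2.imread("pics/scene0.png");t=cv2.imread("pics/top0.png")
g=lambda c:cv2.cvtColor(c,cv2.COLOR_BGR2GRAY)
def show(l,n,z):
    for b in l: print("  a%.1f"%b['a'],np.array(b['c']),"rc",np.array(b['rc']),"wh %.1f %.1f ang %.1f"%(b['w'],b['h'],b['ang']),"P",plane(n,b['rc'],z), plane(n,b['c'],z))
for y in (295,297,300,305): print("tray s",y,s[y,345:420:6].tolist()[:6])
print(t[228,345:400].tolist())
print("ROW");
print("lid grip top");show(blobs(t,lambda c:g(c)<90,190,209,216,225,6,3,60),"top",33)
print("lid top");show(blobs(t,lambda c:g(c)>150,180,203,226,231,6,50),"top",10)
print("lid s");show(blobs(s,lambda c:g(c)>130,174,215,222,240,6,50),"scene",10)
print("grip s");show(blobs(s,lambda c:g(c)<40,188,215,206,232,6,20),"scene",24.5)
print("bores s");show(blobs(s,lambda c:g(c)<170,235,215,290,243,6,15,120),"scene",102)
for th in(150,175,200,225):print("bores t",th);show(blobs(t,lambda c:g(c)<th,256,216,298,233,6,5,120),"top",102)
for th in(200,220):
  print("balls t",th);show(blobs(t,lambda c:g(c)>th,346,218,400,238,6,3,60),"top",20.7)
  print("balls s");show(blobs(s,lambda c:g(c)>th-40,344,286,424,322,6,3,120),"scene",20.7)
E
```

```text
tray s 295 [[143, 146, 144], [145, 153, 154], [145, 146, 146], [151, 151, 149], [190, 201, 205], [167, 176, 178]]
tray s 297 [[142, 144, 143], [94, 99, 100], [145, 146, 145], [144, 144, 144], [172, 179, 181], [191, 201, 204]]
tray s 300 [[149, 151, 151], [117, 118, 116], [141, 143, 144], [147, 149, 148], [119, 126, 127], [134, 142, 143]]
tray s 305 [[53, 52, 53], [60, 60, 62], [116, 118, 116], [150, 150, 151], [72, 72, 70], [131, 134, 134]]
[[79, 81, 77], [210, 214, 219], [205, 207, 211], [203, 206, 210], [198, 202, 204], [197, 203, 204], [154, 160, 164], [179, 191, 193], [207, 219, 222], [207, 219, 224], [190, 202, 206], [199, 204, 206], [199, 203, 204], [201, 205, 208], [199, 204, 205], [202, 209, 210], [201, 204, 205], [101, 103, 104], [102, 107, 109], [163, 176, 180], [193, 206, 208], [232, 239, 241], [252, 255, 255], [229, 236, 238], [205, 218, 221], [175, 182, 186], [195, 200, 201], [194, 197, 199], [202, 207, 210], [199, 208, 206], [110, 110, 112], [85, 95, 95], [140, 150, 153], [175, 188, 194], [201, 215, 216], [215, 227, 230], [203, 217, 222], [187, 199, 202], [168, 176, 177
[... 3141 characters left out ...]
 45.0 P [ 509.8 -210.5   20.7] [ 509.8 -210.6   20.7]
  a9.5 [380.2 226.4] rc [380.2 226.4] wh 3.3 3.5 ang 90.0 P [ 514.5 -254.3   20.7] [ 514.6 -254.3   20.7]
  a9.4 [393.3 225. ] rc [393.3 225. ] wh 3.5 3.5 ang 90.0 P [ 519.3 -298.5   20.7] [ 519.3 -298.4   20.7]
balls s
  a31.8 [412.1 307.5] rc [411.9 307.5] wh 9.0 5.1 ang 9.5 P [ 528.3 -294.    20.7] [ 528.4 -294.2   20.7]
  a30.9 [391.6 301.6] rc [391.7 301.6] wh 8.1 5.0 ang 29.7 P [ 523.5 -250.1   20.7] [ 523.6 -249.9   20.7]
  a30.6 [372.  295.9] rc [372.1 295.9] wh 8.3 5.1 ang 33.7 P [ 518.9 -206.1   20.7] [ 518.6 -206.    20.7]
  a15.2 [352.5 292.8] rc [352.4 292.9] wh 3.7 5.3 ang 90.0 P [ 504.9 -164.9   20.7] [ 505.3 -164.9   20.7]
```

Run:
```python
from meas import *
np.set_printoptions(precision=1,suppress=True)
s=cv2.imread("pics/scene0.png");t=cv2.imread("pics/top0.png")
g=lambda c:cv2.cvtColor(c,cv2.COLOR_BGR2GRAY)
S=[(352.2,295),(371.6,299),(391.2,304.8),(411.2,311)];T=[(353.9,230),(366.7,228.6),(379.6,227.1),(392.9,226)]
for a,b,z in zip(S,T,[16.2]+[20.7]*3): print("ball",plane("scene",a,z),plane("top",b,z),tri(a,b))
for b in blobs(t,lambda c:cv2.morphologyEx((g(c)>140).astype(np.uint8),cv2.MORPH_CLOSE,np.ones((25,25))),340,212,404,242,6,300):
    print(b['a'],b['w']*3.38,b['h']*3.38,b['ang'],plane("top",b['rc'],10)); print(np.array([plane("top",p,10) for p in b['box']]))
# full mill silhouettes: housing top z=58 corners in top
for b in blobs(t,lambda c:cv2.morphologyEx((g(c)>150).astype(np.uint8),cv2.MORPH_CLOSE,np.ones((25,25))),238,195,318,255,6,1000):
    print("mill",b['a'],b['w'],b['h'],b['ang'],plane("top",b['rc'],58)); print(np.array([plane("top",p,58) for p in b['box']]))
# lid poly in scene
for b in blobs(s,lambda c:cv2.morphologyEx((g(c)>130).astype(np.uint8),cv2.MORPH_CLOSE,np.ones((31,31))),174,210,222,240,6,100):
    q=cv2.approxPolyDP(b['k'],12,True).reshape(-1,2); q=[((x+.5)/6-.5+174,(y+.5)/6-.5+210) for x,y in q]
    print("lid s",np.array(q),np.array([plane("scene",p,10) for p in q]))
# projections of model
for n in CM:
  print(n,[proj(n,(522,90+d,102)) for d in(38,0,-38)])
# big zooms
crop("scene",232,205,302,255,11,"s_bores",s)
crop("top",250,210,305,238,14,"t_bores",t)
```

```text
ball [ 503.3 -165.5   16.2] [ 502.7 -167.    16.2] (array([ 502.4, -166.4,   17.2]), np.float64(0.8969590131101214))
ball [ 508.4 -209.7   20.7] [ 507.2 -209.1   20.7] (array([ 507.5, -209.5,   21.1]), np.float64(1.0300990199054567))
ball [ 513.  -253.3   20.7] [ 512.2 -252.4   20.7] (array([ 512.5, -252.9,   20.8]), np.float64(1.113244226920484))
ball [ 516.7 -296.7   20.7] [ 515.9 -297.    20.7] (array([ 515.9, -296.9,   21.3]), np.float64(0.11718343225991036))
772.5555555555555 103.73378128051758 188.42272521972654 80.47997283935547 [ 500.  -235.4   10. ]
[[ 535.7 -134.6   10. ]
 [ 566.9 -321.    10. ]
 [ 464.6 -335.6   10. ]
 [ 433.6 -150.3   10. ]]
mill 3040.805555555555 67.25880940755208 46.5506846110026 1.2960636615753174 [519.1  90.8  58. ]
[[445.8 202.2  58. ]
 [598.2 199.5  58. ]
 [593.  -21.7  58. ]
 [440.6 -17.1  58. ]]
lid s [[176.8 225.9]
 [207.9 236.6]
 [218.1 229.2]
 [204.2 223.9]
 [200.9 228.2]
 [193.1 227.8]
 [187.8 218.9]] [[520.3 398.6  10. ]
 [524.8 282.8  10. ]
 [570.1 285.   10. ]
 [571.7 338.9  10. ]
 [548.1 330.2  10. ]
 [538.1 351.2  10. ]
 [567.5 400.5  10. ]]
scene [array([250.4, 223. ]), array([262.8, 227.2]), array([275.7, 231.5])]
top [array([265.7, 223.4]), array([277.7, 223.4]), array([289.6, 223.4])]
```

View pics/s_bores.png

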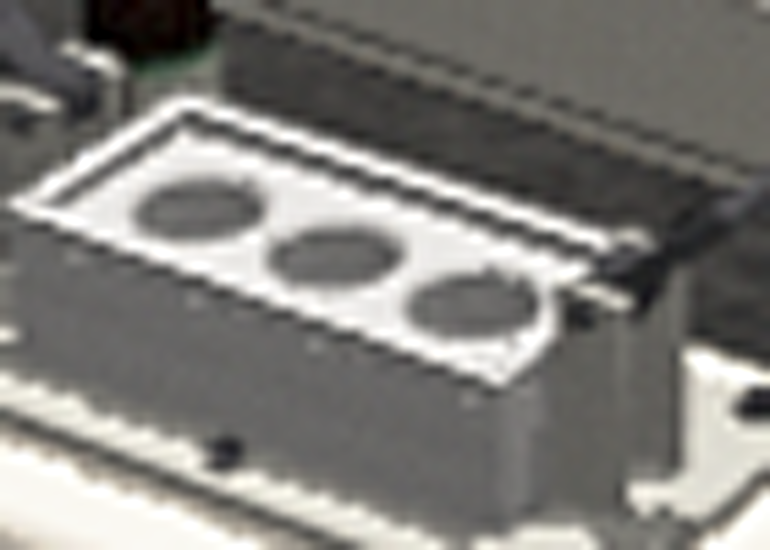

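View pics/t_bores.png

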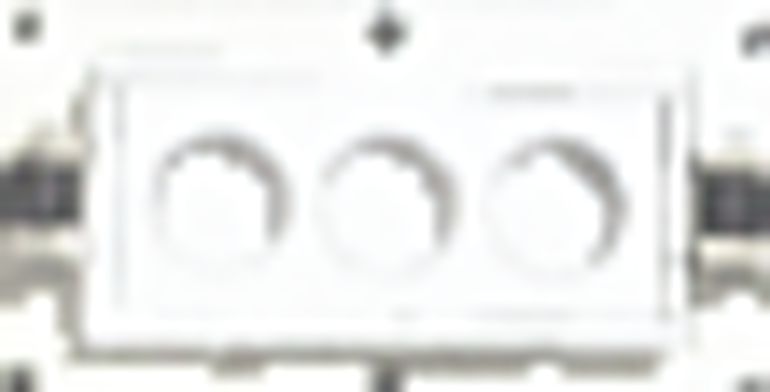

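Run:
```python
from meas import *
np.set_printoptions(precision=1,suppress=True)
s=cv2.imread("pics/scene0.png");t=cv2.imread("pics/top0.png")
g=lambda c:cv2.cvtColor(c,cv2.COLOR_BGR2GRAY)
S=[(249.7,223.6),(262,227.9),(274.6,232.2)];T=[((x+.5)/14+249.5,(y+.5)/14+209.5) for x,y in((222,202),(388,208),(558,210))]
for a,b in zip(S,T): print("bore",plane("scene",a,102),plane("top",b,102),tri(a,b))
for nm,l,z in(("lid",blobs(t,lambda c:g(c)>150,180,203,226,231,6,50),10),("mill",blobs(t,lambda c:g(c)>150,238,195,318,255,6,1000),58),("grip",blobs(t,lambda c:g(c)<90,190,209,216,225,6,25,60),33)):
  for b in l:
    P=np.array([plane("top",p,z) for p in b['box']]); e=[P[1]-P[0],P[2]-P[1],P[3]-P[2],P[0]-P[3]]
    print(nm,P.mean(0)[:2],[ (round(float(np.linalg.norm(v)),1),round(float(np.degrees(np.arctan2(v[1],v[0]))),1)) for v in e])
# tray top contour
c=cv2.resize(t[212:242,340:404],None,fx=6,fy=6,interpolation=cv2.INTER_CUBIC)
# pivots: ears dark arms in top; clamps
for n,im in(("scene",s),("top",t)):
  for d in(77,-77): print(n,"pivot pred",proj(n,(521,90.3+d,118)))
# heights check of surrounding
print("lid proj", proj("scene",(546,343,24.5)), proj("top",(546,343,33)))
crop("scene",215,185,255,225,15,"s_cl",s)
crop("scene",275,205,315,245,15,"s_cr",s)
crop("top",238,205,318,240,9.5,"t_c",t)
```

```text
bore [518.7 127.7 102. ] [520.2 128.9 102. ] (array([520.2, 129. , 100.9]), np.float64(0.02506267449185427))
bore [518.   89.6 102. ] [518.8  91.3 102. ] (array([519.1,  91. , 101. ]), np.float64(0.8877786212468686))
bore [517.8  52.2 102. ] [518.3  52.8 102. ] (array([518.3,  52.7, 101.5]), np.float64(0.16167836607774075))
lid [547.7 344.2] [(121.5, -87.3), (49.7, -176.8), (121.2, 92.6), (49.6, 3.6)]
mill [519.4  90.7] [(152.4, -1.0), (221.3, -91.4), (152.5, 178.3), (219.4, 88.6)]
grip [546.4 342.8] [(31.9, -86.5), (12.2, -175.8), (31.8, 93.5), (12.2, 4.3)]
scene pivot pred [237.4 213.4]
scene pivot pred [288.9 230.3]
top pivot pred [253.  223.5]
top pivot pred [302.1 223.5]
lid proj [196.6 222.9] [201.8 217.1]
```

View pics/s_cl.png

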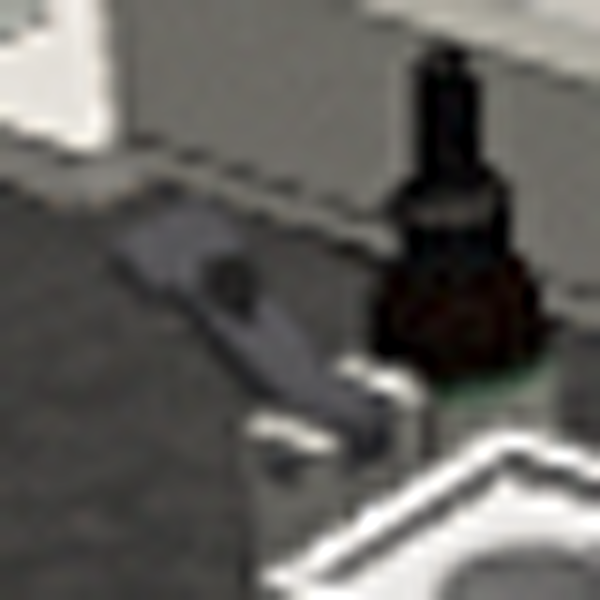

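View pics/s_cr.png

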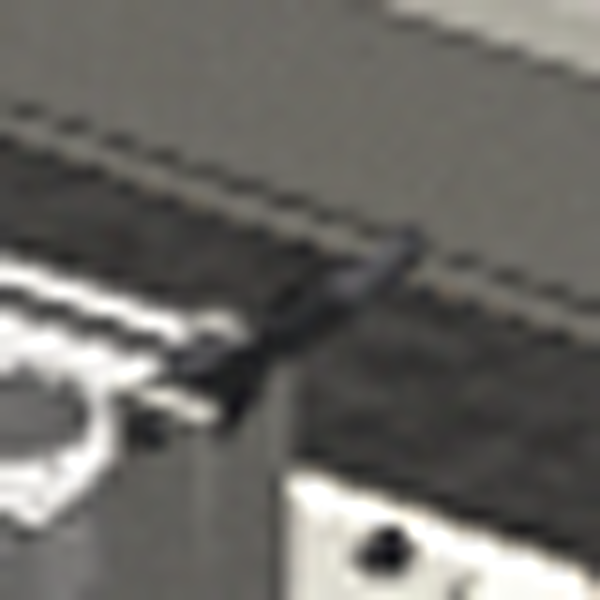

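View pics/t_c.png

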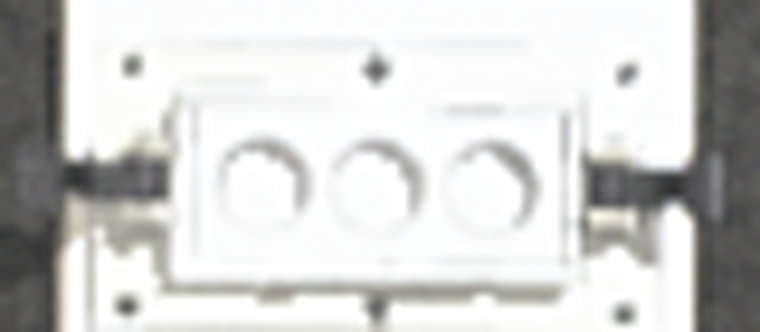

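Both views agree to within about 1.5 mm:
- **Mill:** centre (518.6, 90.5), yaw about -1.3°. The triangulated bore heights of 101–101.5 match the given 102.
- **Balls:** pitch 43.8 against the given 44.
- **Lid:** centre about (546.3, 343), yaw about +2.6°.

I'll start with the first ball.

```bash
cat >> h.py <<'E'
MC=np.array([518.6,90.5]);MY=-0.023
def mill(x,y,z):
    c,s=np.cos(MY),np.sin(MY); return [MC[0]+c*x-s*y,MC[1]+s*x+c*y,z]
DN=lambda yaw:[np.pi,0,yaw]
RT=DN(np.pi/2+0.102);RM=DN(np.pi/2+MY)
BALLS=[(516.2,-296.8),(512.3,-252.9),(507.9,-209.4)]
def st(tag=""):
    s=bot.get_state();print(tag,"t%.2f"%s["t"],np.round(s["tcp_pos"],1),"f",np.round(s["contact_force"],1),"op%.3f"%s["opening"])
    return s
def pick(b):
    x,y=b
    bot.move_ptp([x,y,75],RT); st("above")
    bot.movel([x,y,12],max_speed=150); st("down")
    bot.grip(0.0,40); st("grip")
    bot.movel([x,y,80],max_speed=250); st("up")
def place(yb):
    bot.move_ptp(mill(0,yb,190),RM); st("above bore")
    bot.movel(mill(0,yb,111),max_speed=200); st("at bore")
E
python3 - <<'E'
from h import *
for b in BALLS: print(solve_ik([*b,12],RT))
for y in(38,-38): print(solve_ik(mill(0,y,111),RM))
bot.grip(0.5); st("pre")
pick(BALLS[2])
crop("scene",330,225,440,335,5,"s_pick1")
crop("top",320,165,410,245,7,"t_pick1")
E
```

```text
[-0.64573477  0.6313793  -0.32157072  0.6178463   0.          0.82306156]
[-0.58774245  0.59776895 -0.39045176  0.58257562  0.          0.88105388]
[-0.5254275   0.56779685 -0.45151757  0.55148191  0.          0.94336882]
[ 0.10450517  0.41179013 -0.4012266   0.7577796   0.          1.69830149]
[-0.04083161  0.38794924 -0.43985871  0.74298838  0.          1.55296472]
pre t0.59 [228.2 500.5 231.3] f [-0.1 -0.6 -0.8] op0.500
above t3.34 [ 508.3 -208.7   75.2] f [0.  0.5 0. ] op0.504
down t3.91 [ 508.1 -209.2   12.2] f [ 1.1 -0.9  0.3] op0.503
grip t4.22 [ 508.8 -209.9   13.4] f [-1.9  0.1  6. ] op0.265
up t4.65 [ 508.8 -209.9   81.4] f [-0.1 -0.7 -0.9] op0.261
```

View pics/s_pick1.png

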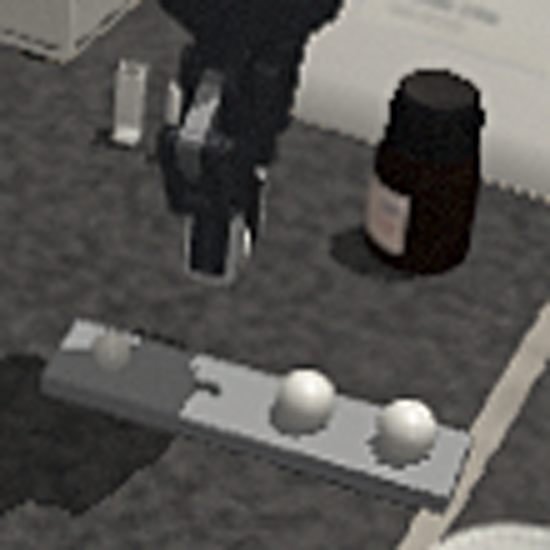

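The recess is empty and the fingers stopped at 0.26, so the ball is held. I'll carry it to bore 1 and look before releasing.

Run:
```python
from h import *
place(38)
crop("scene",225,170,305,240,9,"s_b1")
```

```text
above bore t6.08 [519.4 127.7 189.3] f [ 0.4 -0.7 -0.3] op0.261
at bore t6.62 [519.7 127.7 111. ] f [-0.3 -0.4 -0.8] op0.256
```

View pics/s_b1.png

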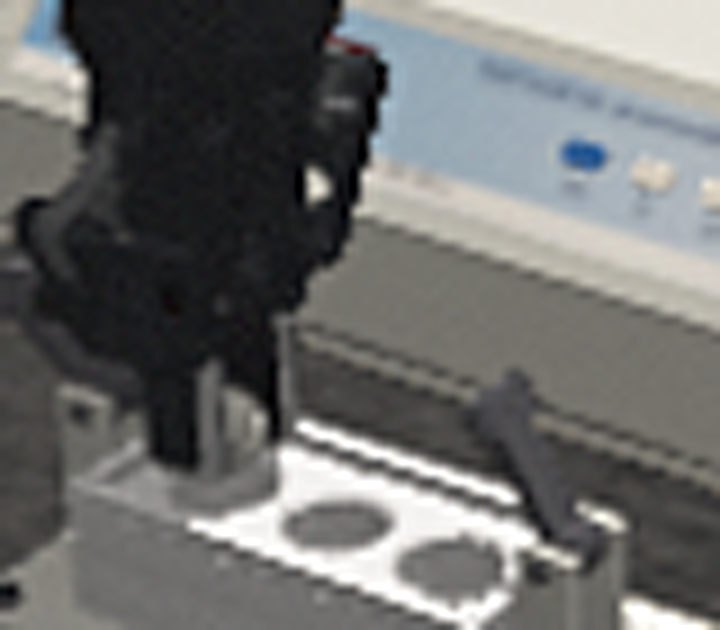

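The fingers are over bore 1, but the right clamp arm has moved. Its tip is now near (282,212), about upright, where before it was at (302,221). The carry passed it too low. I'll release this ball, then push the arm back open and carry higher from now on.

Run:
```python
from h import *
bot.grip(0.5); bot.dwell(0.2); st("rel")
bot.movel(mill(0,38,195),max_speed=300); st("up")
im=imaging.capture("scene");crop("scene",225,180,305,250,9,"s_b1b",im)
im=imaging.capture("top");crop("top",238,195,318,240,9.5,"t_b1b",im)
```

```text
rel t7.21 [519.5 128.6 111.2] f [-0.7 -0.8 -0. ] op0.499
up t7.64 [520.3 128.6 196.3] f [-0.8 -0.1 -0.6] op0.499
```

View pics/s_b1b.png

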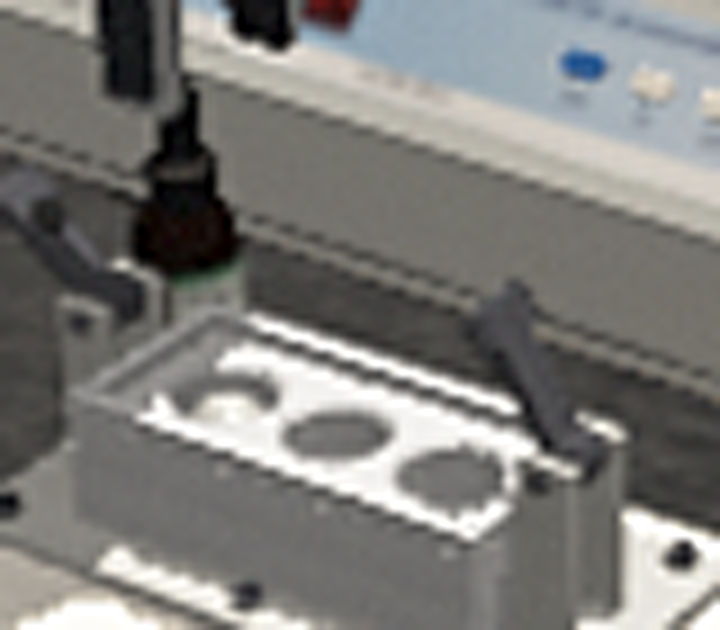

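View pics/t_b1b.png

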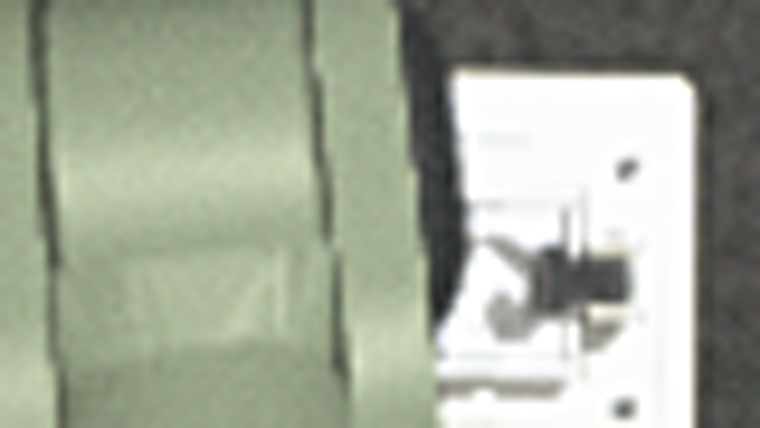

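Ball 1 is in bore 1 (bright disc at scene ~(249.5,225)). The right arm stands at about 1.2 rad with its tip at scene (281,213), overhanging bore 3. I'll push it back outward with shut fingers.

Run:
```python
from h import *
bot.grip(0.0,40)
bot.movel(mill(0,-30,195),max_speed=250)
bot.movel(mill(0,-30,148),max_speed=200); st("in")
bot.movel(mill(0,-93,148),max_speed=120); st("pushed")
bot.movel(mill(0,-80,215),max_speed=250); st("up")
bot.grip(0.5)
bot.move_ptp([512.3,-200,150],RT); st()
im=imaging.capture("scene");crop("scene",225,180,305,250,9,"s_r",im)
im=imaging.capture("top");crop("top",238,195,318,240,9.5,"t_r",im)
```

```text
in t9.03 [517.2  61.3 147.7] f [0.3 0.4 0.3] op0.000
pushed t9.71 [516.7  -2.5 148.5] f [-0.6 -0.1  0.7] op0.003
up t10.13 [517.4  11.3 216. ] f [ 1.   0.7 -1. ] op0.001
 t11.50 [ 512.4 -199.4  150.2] f [0.4 0.4 0.5] op0.498
```

View pics/s_r.png

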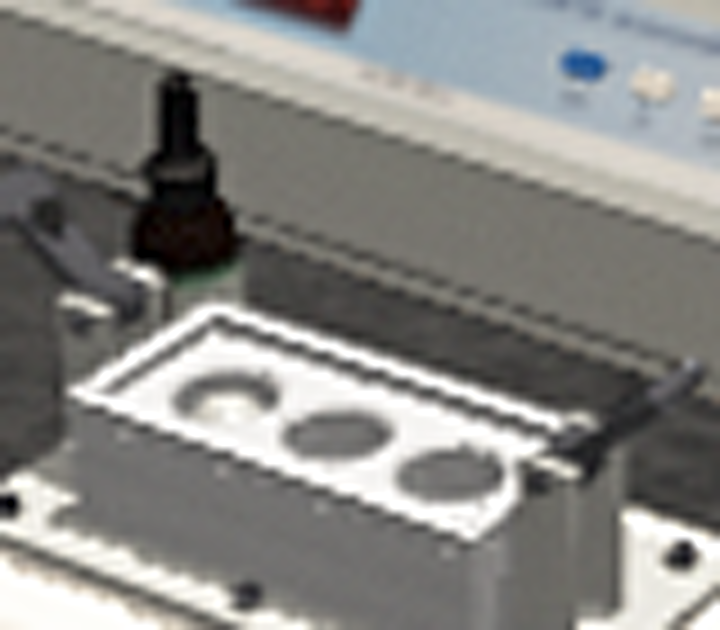

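View pics/t_r.png

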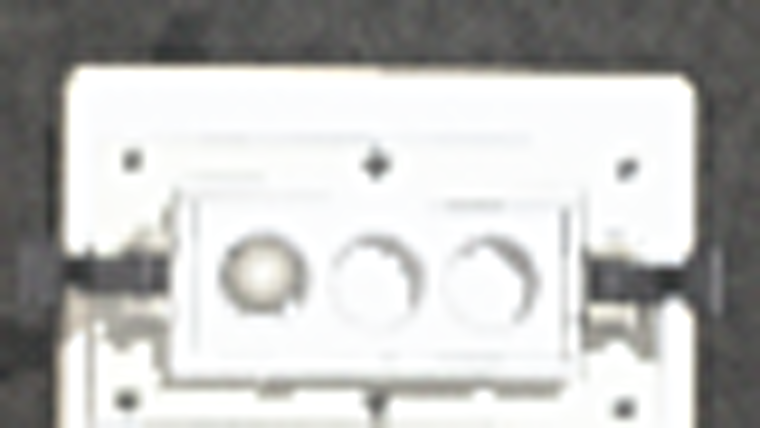

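The right arm is leaning outward again (tip at scene ~(302,221)) and ball 1 is in bore 1. I'll do balls 2 and 3 with a higher carry.

```bash
cat >> h.py <<'E'
def pick2(b):
    x,y=b
    bot.move_ptp([x,y,60],RT)
    bot.movel([x,y,12],max_speed=150); st("down")
    bot.grip(0.0,40); st("grip")
    bot.movel([x,y,205],max_speed=350); st("up")
def place2(yb):
    bot.move_ptp(mill(0,yb,210),RM); st("above bore")
    bot.movel(mill(0,yb,111),max_speed=220); st("at bore")
    bot.grip(0.5); bot.dwell(0.15)
    bot.movel(mill(0,yb,210),max_speed=350); st("up")
E
python3 - <<'E'
from h import *
pick2(BALLS[1]); place2(0)
bot.move_ptp([515,-200,205],RT)
pick2(BALLS[0])
im=imaging.capture("scene");crop("scene",225,180,305,250,9,"s_2",im);crop("scene",330,225,440,335,5,"s_p3",im)
E
```

```text
down t12.57 [ 513.1 -252.6   13.3] f [ 0.9 -0.9  0.3] op0.502
grip t12.88 [ 513.5 -253.5   14. ] f [-1.   1.   5.9] op0.258
up t13.58 [ 512.3 -252.9  205.7] f [-0.7 -0.1 -0.8] op0.251
above bore t14.88 [518.7  89.7 209.5] f [-0.1 -0.4 -0.7] op0.258
at bore t15.47 [519.2  89.7 111.4] f [0.9 0.5 0. ] op0.257
up t16.39 [519.7  90.6 211.7] f [ 0.3  0.4 -0.2] op0.498
down t18.71 [ 517.  -296.5   13.2] f [ 0.2  1.3 -0.3] op0.497
grip t19.02 [ 517.5 -297.4   13.7] f [0.2 2.5 6.7] op0.262
up t19.73 [ 515.9 -296.7  205.1] f [-0.9  0.  -1.3] op0.261
```

View pics/s_2.png

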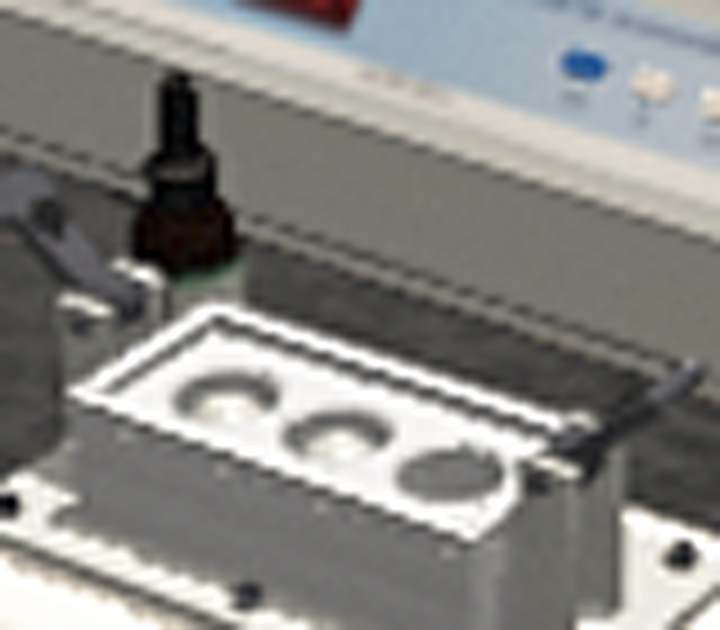

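View pics/s_p3.png

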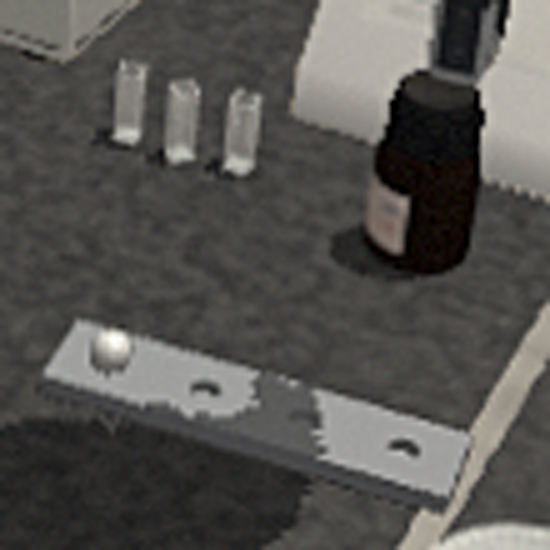

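Balls 1 and 2 are in and ball 3 is held. The small ball is still in its recess (scene ~(352,295)). I'll place ball 3, then take the lid.

```bash
cat >> h.py <<'E'
LC=(546.3,343.0);RL=DN(np.pi/2+0.046)
E
python3 - <<'E'
from h import *
place2(-38)
bot.move_ptp([*LC,150],RL); st("above lid")
im=imaging.capture("scene");crop("scene",225,180,305,250,9,"s_3",im)
bot.movel([*LC,12.5],max_speed=150,threshold=15); st("at lid")
bot.grip(0.0,50); st("grip")
bot.movel([*LC,80],max_speed=200); st("up")
im=imaging.capture("scene");crop("scene",165,160,255,250,7,"s_l",im)
im=imaging.capture("top");crop("top",170,190,240,240,10,"t_l",im)
E
```

```text
above bore t21.09 [518.   51.7 209.7] f [ 0.1  0.6 -1.1] op0.260
at bore t21.69 [518.3  51.8 111.4] f [ 0.7 -0.  -0.7] op0.260
up t22.61 [518.8  52.5 211.7] f [-0.5 -0.3 -0.1] op0.499
above lid t23.75 [546.4 341.8 149.8] f [-0.4 -0.1  0.3] op0.496
at lid t24.87 [547.2 343.3  13.6] f [ 0.5 -0.   0.2] op0.499
grip t25.23 [547.2 343.4  13.7] f [ 0.1 -0.1  6.8] op0.163
up t25.72 [546.  342.9  79.5] f [-0.6 -0.4 -2.9] op0.163
```

View pics/s_3.png

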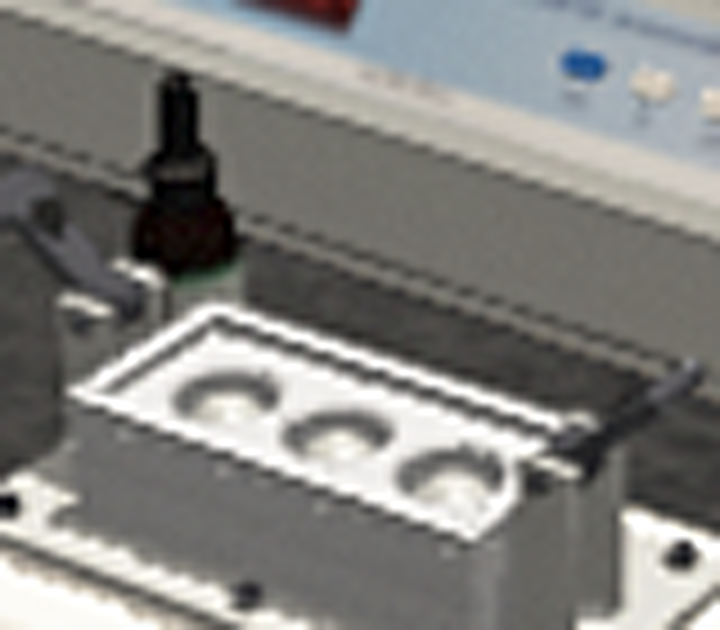

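View pics/s_l.png

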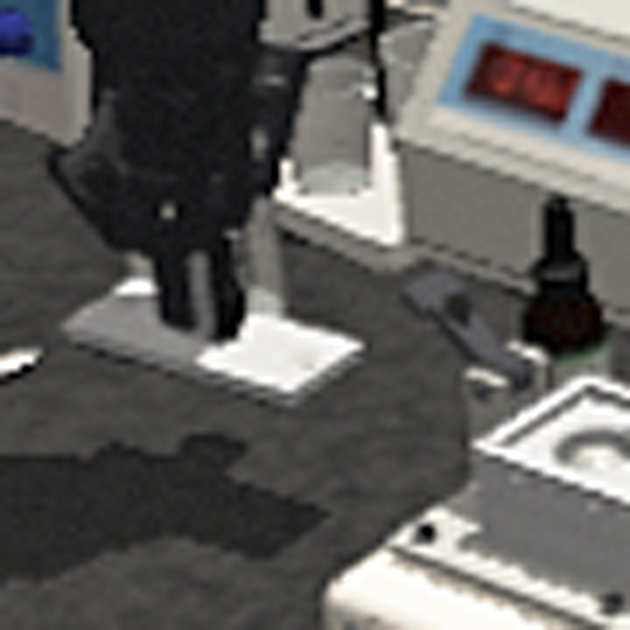

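View pics/t_l.png

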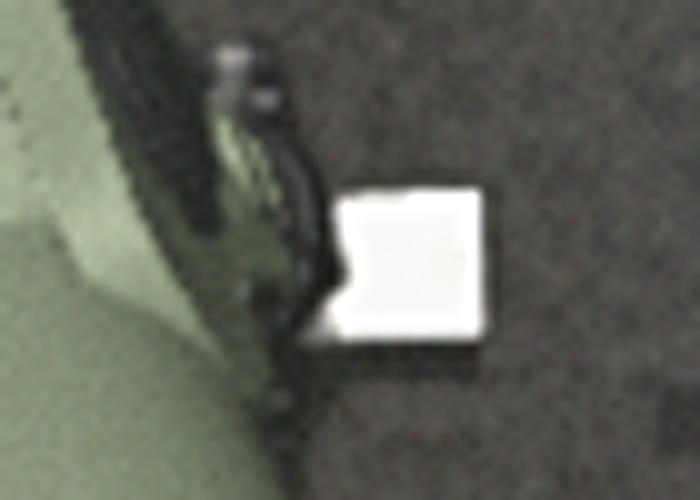

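All three balls are seated. The lid is held level, with its right edge at top px ~217.7 and scene corners at (207,216) and (216.7,209). I'll check its offset along the grip before seating it.

Run:
```python
from h import *
np.set_printoptions(precision=1,suppress=True)
z=77.5
print("top edge",plane("top",(217.7,209.0-.5+.05),z),plane("top",(217.9,223.6),z))
for x,y in((293,392),(363,345)): print("sc",plane("scene",((x+.5)/7+164.5,(y+.5)/7+159.5),z))
# expected corners
for sx in(-23,23):
    a=0.046;p=np.array(LC)+[np.cos(a)*sx+np.sin(a)*59,np.sin(a)*sx-np.cos(a)*59];print("exp",p,proj("top",(*p,z)),proj("scene",(*p,z)))
```

```text
top edge [571.2 284.   77.5] [522.5 282.9  77.5]
sc [524.1 279.   77.5]
sc [567.5 281.3  77.5]
exp [526. 283.] [217.9 222.5] [205.8 214.9]
exp [572.  285.1] [217.4 208.3] [216.5 207.9]
```

Run:
```python
from h import *
bot.movel([*LC,200],max_speed=300)
bot.move_ptp(mill(0,1.3,200),RM); st("above")
bot.movel(mill(0,1.3,124),max_speed=150); st("hover")
im=imaging.capture("scene");crop("scene",225,180,305,250,9,"s_h",im)
im=imaging.capture("top");crop("top",238,195,318,240,9.5,"t_h",im)
```

```text
above t27.36 [518.8  92.5 199.5] f [ 0.  -0.1 -1. ] op0.158
hover t28.02 [519.2  92.5 124.4] f [ 0.5 -0.8 -1.6] op0.160
```

View pics/s_h.png

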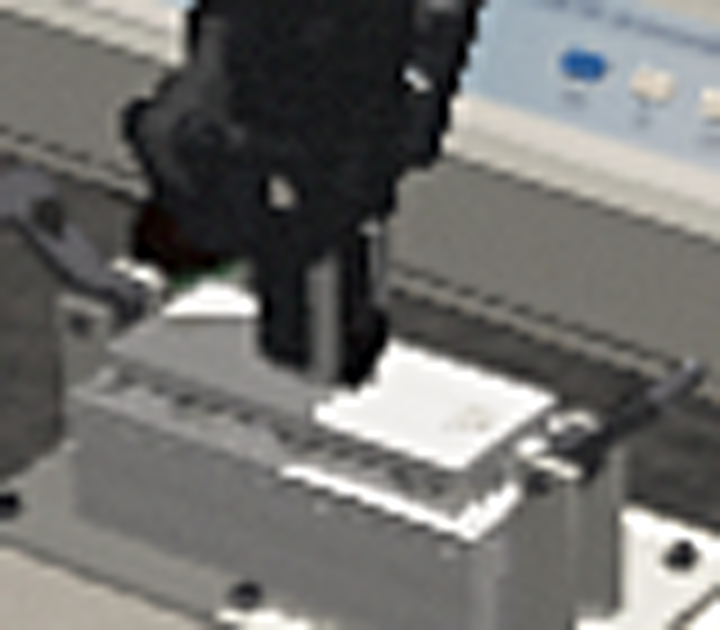

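View pics/t_h.png

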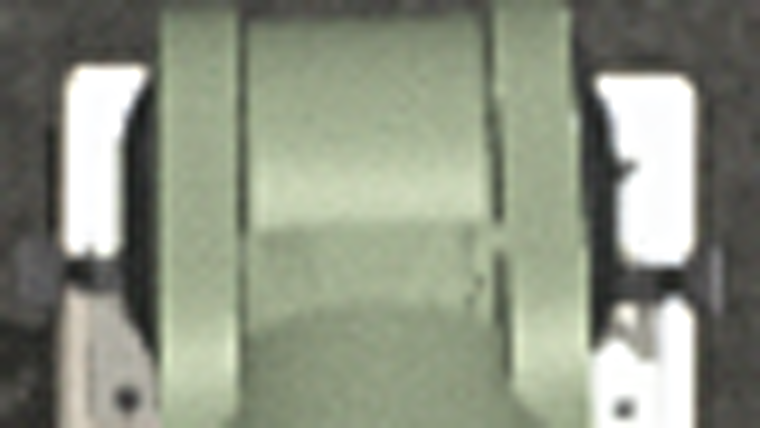

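Run:
```python
from h import *
f=lambda x,y:((x+.5)/9+224.5,(y+.5)/9+179.5)
def tomill(p):
    d=np.array(p[:2])-MC;c,s=np.cos(MY),np.sin(MY);return np.round([c*d[0]+s*d[1],-s*d[0]+c*d[1]],1)
for nm,p,z,e in(("lid FR",(460,468),121.5,(-23,-59)),("lid BR",(555,400),121.5,(23,-59)),("lid FL",(108,345),121.5,(-23,59)),("blk FR",(475,540),108,(-32,-68)),("blk FL",(70,394),108,(-32,68))):
    print(nm,tomill(plane("scene",f(*p),z)),e)
```

```text
lid FR [-22.2 -58.1] (-23, -59)
lid BR [ 20.  -58.6] (23, -59)
lid FL [-22.6  59.6] (-23, 59)
blk FR [-31.  -68.8] (-32, -68)
blk FL [-31.4  66.9] (-32, 68)
```

In the same view the lid sits about 1.5 mm to +y relative to the block, so I'll undo my shift and lower it.

Run:
```python
from h import *
bot.movel(mill(0,0,124),max_speed=60)
bot.movel(mill(0,0,118),max_speed=40,threshold=6); st("a")
r=bot.movel(mill(0,0,112.5),max_speed=25,threshold=6); st("b %s"%r)
im=imaging.capture("scene");crop("scene",225,180,305,250,9,"s_s",im)
```

```text
a t28.67 [518.2  90.4 117.5] f [-0.2  0.4 -1.4] op0.163
b True t28.88 [518.9  90.5 115.7] f [-1.   0.   4.5] op0.163
```

View pics/s_s.png

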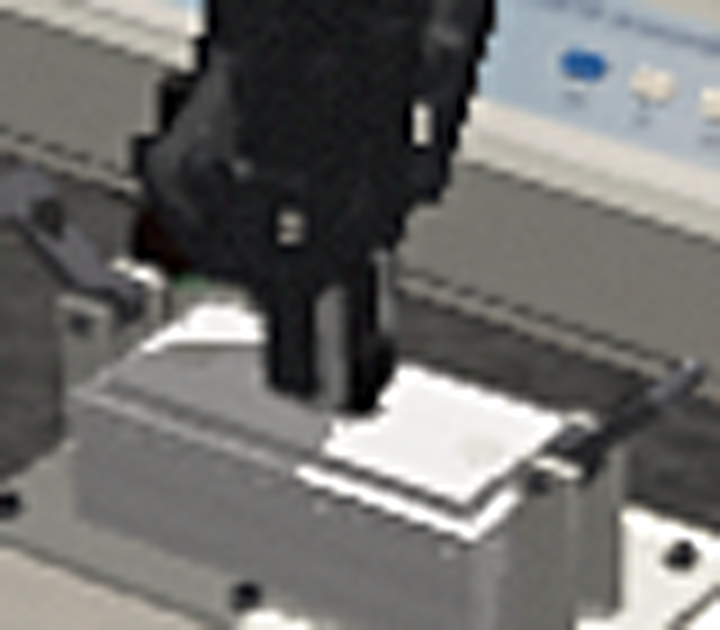

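The TCP reads 115.7 on contact, which is the 13.7 read at the grasp plus 102, so the lid is on the deck. I'll release it and look.

Run:
```python
from h import *
bot.grip(0.4); st("rel")
bot.movel(mill(0,0,215),max_speed=300)
bot.grip(0.0,40)
bot.movel(mill(0,145,215),max_speed=350); st()
im=imaging.capture("scene");crop("scene",225,180,305,250,9,"s_s2",im)
im=imaging.capture("top");crop("top",238,195,318,240,9.5,"t_s2",im)
```

```text
rel t29.27 [518.   90.5 114.6] f [-1.1 -0.9 -0.3] op0.397
 t30.74 [521.5 236.2 214.6] f [ 0.5  0.2 -0.2] op-0.001
```

View pics/s_s2.png

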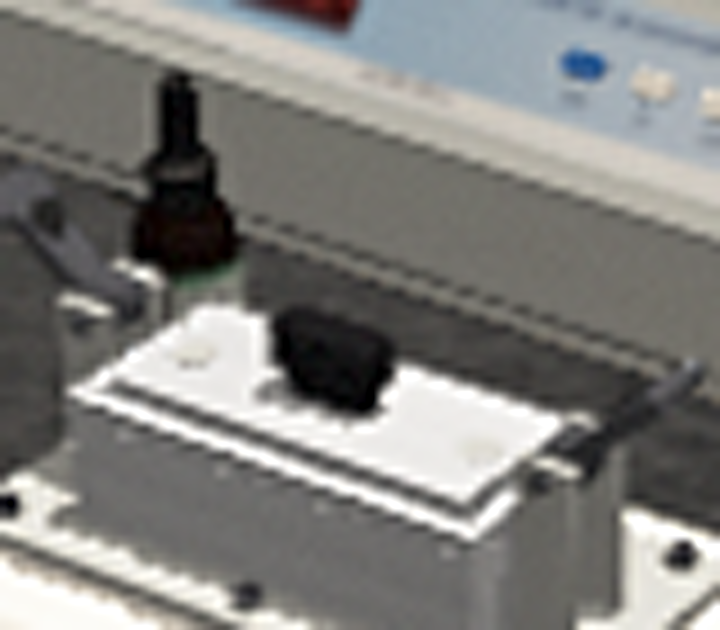

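View pics/t_s2.png

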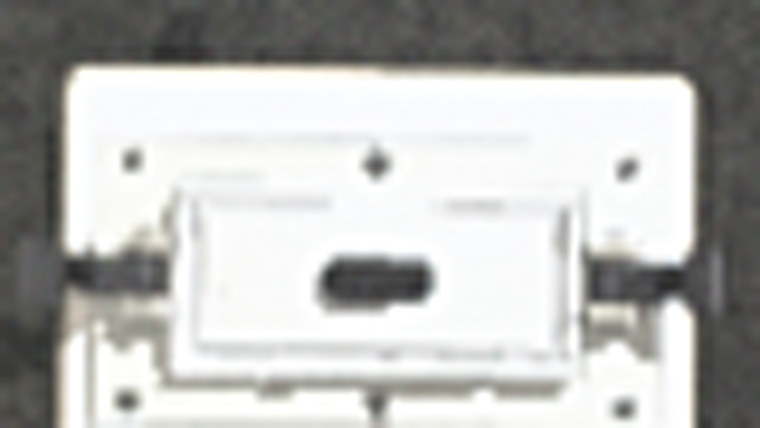

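The lid lies inside the recess all round. Now the left clamp, pushed over along an arc with the fingers shut.

```bash
cat >> h.py <<'E'
def clamp(sg):
    P=lambda u,h: mill(0,sg*(77-u+11),118+h)
    bot.movel(P(-56,97),max_speed=300)
    bot.movel(P(-56,22),max_speed=250); st("side")
    for (u,h),v in zip([(-3.5,24),(14.4,29),(35.2,23.2),(43.4,12.4)],[120,80,80,60]):
        bot.movel(P(u,h),max_speed=v); st("u%.0f"%u)
    r=bot.movel(P(45,1.5),max_speed=30,threshold=10); st("press %s"%r)
    bot.movel(P(45,97),max_speed=300); st("up")
E
python3 - <<'E'
from h import *
clamp(1)
bot.movel(mill(0,-60,215),max_speed=350)
im=imaging.capture("scene");crop("scene",225,180,305,250,9,"s_c1",im)
E
```

```text
side t31.54 [521.7 234.1 140.1] f [ 0.2 -0.1 -0. ] op-0.003
u-4 t32.13 [524.9 198.2 157. ] f [-23.9  38.   72. ] op0.002
u14 t32.52 [521.3 163.8 148.6] f [0.9 0.3 1.1] op-0.001
u35 t32.93 [519.2 142.2 140.3] f [ 0.4  0.  -0.5] op-0.001
u43 t33.31 [519.2 134.8 129.9] f [ 0.3 -0.1 -0.7] op0.001
press True t33.67 [520.1 133.8 121.4] f [-0.   0.7  6.4] op-0.002
up t34.14 [520.2 133.6 215.8] f [ 0.1  0.6 -1.2] op-0.001
```

View pics/s_c1.png

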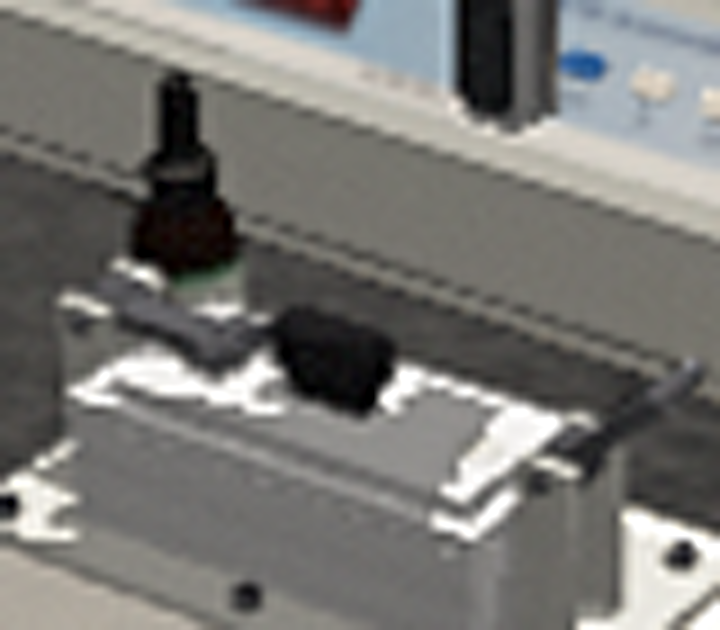

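The left arm is down: the press stopped at z 121.4, and 121.5 was expected. During the push, though, the arm's rising tip caught the finger and the force reached about 85 N, under the wrist limit of 120 N. For the right arm I'll follow the tip's arc so it can't catch, with a force stop.

```bash
cat >> h.py <<'E'
def clamp2(sg):
    P=lambda u,h: mill(0,sg*(77-u+11),118+h)
    bot.movel(P(-56,97),max_speed=300)
    bot.movel(P(-56,22),max_speed=200); st("side")
    r=bot.movel(P(-40,22),max_speed=80,threshold=15);st("near %s"%r)
    for (u,h) in [(-31,29),(-23,34),(-13,38),(-3.5,40),(8,40),(19.8,37.2),(28,31),(35.2,23.2),(43.4,12.4)]:
        r=bot.movel(P(u,h),max_speed=80,threshold=20); st("u%.0f"%u)
        if r: print("STOP"); return
    r=bot.movel(P(45,1.0),max_speed=30,threshold=12); st("press %s"%r)
    bot.movel(P(45,97),max_speed=300); st("up")
E
python3 - <<'E'
from h import *
clamp2(-1)
im=imaging.capture("scene");crop("scene",225,180,305,250,9,"s_c2",im)
E
```

```text
side t35.59 [515.3 -52.3 140.2] f [ 0.3 -0.7  1. ] op0.002
near False t35.94 [516.2 -36.8 140.9] f [0.3 0.6 0.3] op0.002
u-31 t36.23 [516.3 -28.1 147.6] f [-0.7  0.1 -1.1] op-0.002
u-23 t36.50 [516.2 -20.  152.2] f [-0.3 -0.5 -0.1] op-0.002
u-13 t36.78 [516.3  -9.9 156.1] f [-0.2  0.5  0.2] op0.001
u-4 t37.06 [ 5.165e+02 -4.000e-01  1.581e+02] f [-0.3 -0.8  0. ] op-0.001
u8 t37.35 [516.7  11.2 157.9] f [-0.6 -0.1  0.2] op0.001
u20 t37.65 [516.8  23.  155. ] f [-0.4 -0.1 -0.3] op0.002
u28 t37.92 [516.8  31.  148.5] f [-0.4 -0.  -0.6] op0.002
u35 t38.21 [516.9  38.1 140.6] f [0.1 0.8 0.1] op0.000
u43 t38.52 [517.   46.3 129.7] f [ 0.5  0.5 -0.1] op-0.002
press True t38.90 [518.1  47.3 121.3] f [-1.1  0.2  7.8] op0.001
up t39.37 [518.3  47.4 215.8] f [0.5 0.2 0.8] op-0.006
```

View pics/s_c2.png

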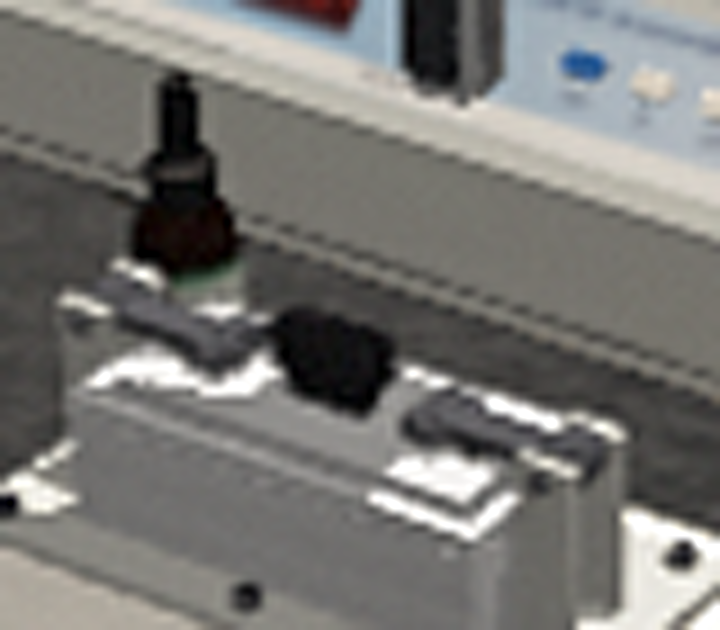

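Both arms are down. I'll give each a second, slightly firmer press straight down on the paddle to confirm, then move clear and compare the whole scene.

Run:
```python
from h import *
for sg in(-1,1):
    bot.movel(mill(0,sg*40,200),max_speed=300)
    bot.movel(mill(0,sg*40,126),max_speed=200)
    r=bot.movel(mill(0,sg*40,118.5),max_speed=30,threshold=20); st("press %s"%r)
    bot.movel(mill(0,sg*40,215),max_speed=250)
bot.move_ptp([228,500,231],DN(2.714)); st("home")
s=imaging.capture("scene");cv2.imwrite("pics/s_end.png",s)
t=imaging.capture("top");cv2.imwrite("pics/t_end.png",t)
crop("scene",225,180,305,250,9,"s_e",s);crop("top",238,195,318,240,9.5,"t_e",t)
d=np.abs(t.astype(int)-cv2.imread("pics/top0.png")).max(2)
for nm,(x,y) in dict(brown=(377,180),dropper=(224,180),beaker=(165,183),small=(353,230),vials=(338,176)).items(): print(nm,d[y-14:y+14,x-14:x+14].max(), (d[y-14:y+14,x-14:x+14]>40).sum())
```

```text
press True t40.48 [519.3  50.5 121.3] f [-2.   0.8  9.1] op0.002
press True t42.26 [521.1 130.4 121.3] f [-1.8  0.6  8.9] op-0.004
home t44.51 [228.8 499.5 230.7] f [ 0.5  0.6 -0.1] op-0.003
brown 17 0
dropper 18 0
beaker 17 0
small 121 26
vials 16 0
```

View pics/s_e.png

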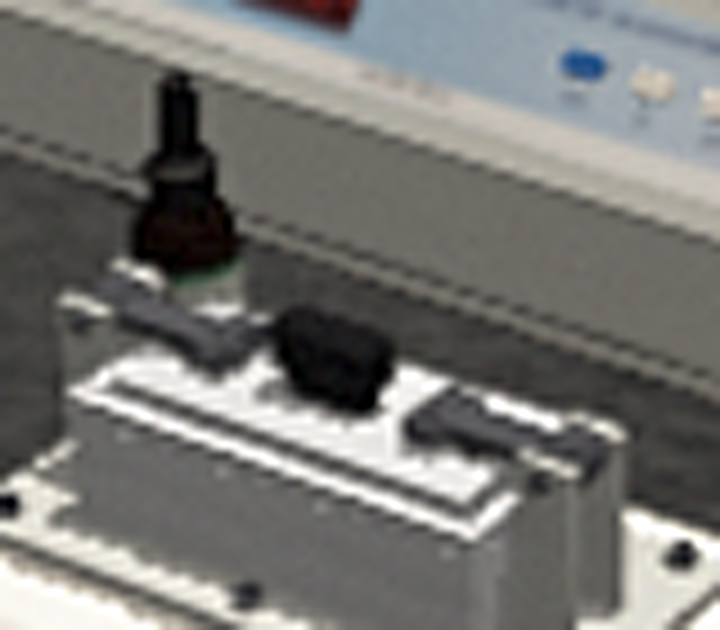

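View pics/t_e.png

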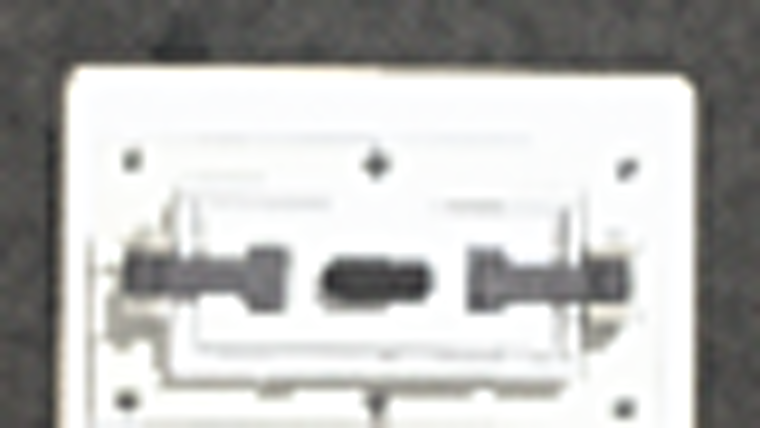

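View pics/s_end.png

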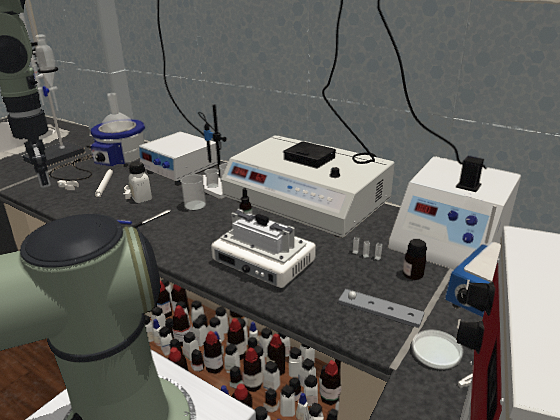

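The final views show both arms level over the lid and mirrored (top px ~263–268 and ~287–291). The bottle, dropper and beaker regions are unchanged. The small ball is in its recess at scene (352,295). The pixel change in the small ball's window is most likely the neighbouring large ball, which is now gone. I'm handing in.

Run:
```python
from h import *
bot.sign_off()
```

```text
the job is handed in; nothing more can be done
```

The mill is loaded and closed, and I handed the job in at about 44.5 s. One large ball is in each bore, the lid lies flat in the recess, and both clamp arms are down. The small ball is still in the tray.

**Last checks**
- The camera showed a ball in every bore before the lid went on.
- The lid touched down at the height expected for the deck and lies inside the lip all round.
- Both paddles stopped a second, firmer press at z 121.3, against 121.5 nominal for fully down. Both arms look level in the two views.
- The brown bottle, dropper bottle, beaker and vials are unchanged between the first and last top pictures.

**What went wrong on the way**
- **Right clamp knocked:** moving between the start, the tray and the mill with the first ball, I passed too low and swung the right arm up to about 1.2 rad. I pushed it back open before going on, and the later carries went higher.
- **Force spike at the left clamp:** the arm's rising tip caught on the fingers as I closed it. The wrist force read about 85 N there, below the 120 N limit. I took the contact to be on the fingers, not the gripper's body, but I could not measure that. If it was the body, it would be over the 40 N limit. The right arm then closed with hardly any force.

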